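# Shut the curing drawer and press the start key

## Task

With the fingertips, push the open drawer of the light-curing unit fully shut, then lightly press the round key on top of the unit right down to start it and let it come up again. Leave the three keys of other shapes untouched, and do not lift or shift any of the jars and other things around.

Things in the scene. Friction and masses are not known exactly. Their poses are not given: they have to be found in the camera images.
- unit: White light-curing unit fixed to the bench: a low box 260 mm deep (its x), 230 mm wide (y), 100 mm high. Origin: centre of its underside; x points from its drawer face, which faces the robot, to its back; z up. On top, 62 mm to -x of the origin, is a row of four white keys along y, 50 mm apart; their order varies.
- drawer (a joint): How far the drawer is open, m: 0 shut (mechanical stop), built to 0.10 at most; it starts 45 to 85 mm open. It slides along the unit's x with about 1.5 N of friction plus slight damping (12 N per m/s) and stays where it is left.
- drawer_front (a point): Centre of the outer face of the drawer's flat grey front panel (180 mm wide, 14 mm thick, 12 to 78 mm above the bench; this point at 46 mm). x points into the unit: pushing along +x shuts the drawer. Shut, this face stands 14 mm in front of the unit's face. Behind it is a tray, rim 50 mm above the bench, with a plaster tooth model, part of the drawer.
- key_round (a joint): Travel of the round key, m: 0 up, 0.005 fully down (a stop). A spring key: it begins to move at about 1.2 N, takes about 4 N fully down, and comes up by itself.
- key_round_top (a point): The round key, a disc 28 mm across: the one to press. Point: centre of the cap's top face, 114 mm above the bench while up; x points into the unit (away from its drawer face), z up. White plastic cap standing 8 mm above a black base plate 42 x 44 mm.
- key_bar (a joint): Travel of the bar key, m: 0 up, 0.005 down; a spring like the round key's.
- key_bar_top (a point): The bar key, one straight bar 10 mm by 34 mm (long along y). Point: centre of the cap's top face, 114 mm above the bench while up; x points into the unit (away from its drawer face), z up. White plastic cap standing 8 mm above a black base plate 42 x 44 mm.
- key_cross (a joint): Travel of the cross key, m: 0 up, 0.005 down; a spring like the round key's.
- key_cross_top (a point): The cross key, a plus of two bars 10 mm by 32 mm. Point: centre of the cap's top face, 114 mm above the bench while up; x points into the unit (away from its drawer face), z up. White plastic cap standing 8 mm above a black base plate 42 x 44 mm.
- key_chevron (a joint): Travel of the chevron key, m: 0 up, 0.005 down; a spring like the round key's.
- key_chevron_top (a point): The chevron key, a V of two bars 9 mm by 28 mm, about 32 mm across in all. Point: centre of the cap's top face, 114 mm above the bench while up; x points into the unit (away from its drawer face), z up. White plastic cap standing 8 mm above a black base plate 42 x 44 mm.
- jar_top: Small loose jar, 38 mm across, 46 mm high, standing on the rear part of the unit's top (100 mm above the bench); origin under its centre.
- jar_a: Loose jar, 40 mm across, 55 mm high, on the bench to the left of the open drawer; origin under its centre.
- jar_b: Loose jar like jar_a, on the bench to the left of the unit; origin under its centre.
- cast: Loose plaster dental cast, 50 x 60 mm, 33 mm high, on the bench to the right of the open drawer; origin under its centre.
- brush: Loose brush, 160 mm long, lying along its x on the bench to the right of the unit.
- dish: Loose ceramic dish, 64 mm across, 18 mm high, on the bench left of the unit towards the back; origin under its centre.
- tin: Loose flat round tin, 52 mm across, 20 mm high, on the unit's top at the back right; origin under its centre.

How it is judged (in metres and radians):
On the way, in this order (a step that is already met when the one before it is completed fails the run):
1. the drawer is pushed fully shut (under 4 mm open) (value of joint drawer below 0.004 m), for 0.2 s.
2. the round key is pressed down (at least 3.5 mm of its 5 mm) by the fingers, the drawer still shut (value of joint key_round above 0.0035 m and contact force between the fingers and key_round above 0.5 N and value of joint drawer below 0.004 m), for 0.05 s.
At the end, for the whole second after the job is handed in: The drawer is shut (under 4 mm open), all four keys are up (under 1 mm), and every loose thing stands at rest within 15 mm of where it was (value of joint drawer below 0.004 m and value of joint each of key_round, key_bar, key_cross, key_chevron below 0.001 m and distance of each of jar_top, jar_a, jar_b, cast, brush, dish, tin from where it was at the start of the episode below 0.015 m and linear speed of each of jar_top, jar_a, jar_b, cast, brush, dish, tin below 0.02 m/s); the robot touches nothing.
It fails at once if the round key is pressed (over 1.5 mm) while the drawer is still more than 6 mm open (value of joint key_round above 0.0015 m and value of joint drawer above 0.006 m).
It fails at once if the round key is pressed with more than 25 N (contact force between the arm and key_round above 25 N).
It fails at once if another key is touched (over 0.5 N) or goes down (over 1 mm) (value of joint any of key_bar, key_cross, key_chevron above 0.001 m or contact force between any of the arm, the fingers and key_bar above 0.5 N or contact force between any of the arm, the fingers and key_cross above 0.5 N or contact force between any of the arm, the fingers and key_chevron above 0.5 N).
It fails at once if a jar, the cast, the brush, the dish or the tin is shifted or lifted by more than 15 mm (distance of any of jar_top, jar_a, jar_b, cast, brush, dish, tin from where it was at the start of the episode above 0.015 m).
It also fails if it takes over 42 s, if anything falls off the work surface, if the arm or the gripper's body presses on something with over 40 N, if the wrist force passes 120 N, or if a joint passes its speed limit or range.

## Robot

A 6-joint arm with a two-finger parallel gripper is mounted at the origin on the work surface. World frame = base frame: x ahead of the robot, y to its left, z up, the work surface at z = 0. Lengths are in mm, angles in rad, forces in N, time in s.
With the tool pointing down it reaches from about 375 to 975 mm from the base axis. Payload 3.8 kg.
Tool frame: the origin (TCP) lies at the very end of the fingers, on their centre line; the grasp point (between the pads) lies 19 mm behind it; z points along the fingers, y is the line along which they close (so a half turn about z gives the same grasp; the last joint's range is limited). The gripper opens to 88 mm and grips with 3 to 60 N. Pads are 18 mm wide; open, the fingers measure 123 mm over their backs; the gripper's body (75 mm by 187 mm) begins 45 mm behind the grasp point.
Start: joints at [-1.227, 0.264, 1.604, -0, 1.274, -0.037], TCP at [250.867, -626.645, 238.706] pointing down, gripper open.
Joint ranges: [-2.63, 2.63], [-0.94, 2.18], [0.31, 2.57], [-1.31, 4.45], [0, 2.66], [-2.55, 2.55]. Speed limits (rad/s): [2.57, 2.57, 3.14, 3.14, 3.14, 3.14].

## Interface

Orientations are given as a unit quaternion [w, x, y, z].
In Python, from cell import ctrl gives the robot as it stands.
- The arm moves only by the tool jog_arm, never from a script. Its arguments are lists of equal length, an entry for each row: "twist": the turn, a rotation vector about the world's x, y, z in rad, a list of three; "translation": the shift along the world's x, y, z in m, a list of three; "hand": the finger opening in m, from 0 to 0.0881. In form: {"twist": [[ax, ay, az], ...], "translation": [[x, y, z], ...], "hand": [hand, ...]}. A call has exactly 8 rows; each row shifts and turns the commanded pose from where the row before left it; what a row does not reach is not made up. A row lasts 1/8 s, in which the tool goes at most 62.5 mm and 10.7 degrees, less where a joint would pass 70% of its speed; a pose out of reach is approached as far as the arm can. A call with a gripper value outside its range is refused whole. The fingers move at their own pace and stop on an object; "force" is the grip in N (left out, the last holds). Time passes only in rows, so rows that do not move let the fingers close, or fill a call up. It gives the time, the measured TCP pose, the force, the opening and the grip force at its end, in the units of the state.
- ctrl.sense(): the state, without advancing time (a new reading comes with each control period).
- ctrl.read_camera(name): name is "scene" or "side" or "wrist"; returns the picture (480x640x3 uint8, blue, green, red); there is no depth.
- ctrl.camera_info(name): a dict with "vfov" (degrees; the focal length in pixels is half the picture's height over the tangent of half this angle, whatever the lens; pixels are square), "cx", "cy" (the principal point, pixels), "R" (3x3) and "t" (3): a world point X has camera coordinates R X + t. Camera axes: x right, y down, z forward; pixel columns grow to the right and rows downward; lengths in mm; the calibration is good to about 2 mm. The wrist camera is an equidistant fisheye: a pixel r from the principal point sees the ray r / f radians off the axis. A picture is of the moment at which its call begins: read the wrist's pose just before it. camera_info takes no time and is no camera call; for the wrist camera it gives the pose at the moment of the call.
- ctrl.close_job(): hands the job in; it is judged then, once.
The state is a dict: "time_s": time; "qpos": joint angles; "joint_velocities": joint speeds; "tau": joint torques, N m; "position": TCP position; "tool_rot": TCP orientation; "contact_force": force on the tool from outside, world axes, zero at the start; "ft_torque": the same for the moment, N m; "width": finger opening in mm; "finger_force": force on a finger pad.
Only numpy, scipy, OpenCV 4.12 (cv2) and the standard library are available. Lean on these libraries where they do the work, as an engineer would, in place of code of your own. Each camera call takes 0.05 s, during which the arm holds its last target. There are 200 camera calls.

## Working session

There is one attempt and no reset: what is moved stays moved. The work goes in short steps, Python scripts to look and compute and a tool call to move; the robot and the scene stay as the last step left them, time stands still between calls to the robot, and variables do not carry over. Pictures are saved under pics/ and viewed, at most 10 in all, crops included, and the job is handed in when it is done.

Besides the shell and the picture viewer there is one more tool, called after "Call:" by a JSON object that holds its "fn" and its "kwargs", one argument or row to a line. jog_arm: Moves the arm, as the interface text tells. Its arguments: {"type":"object","properties":{"twist":{"type":"array","items":{"type":"array","items":{"type":"number"}}},"translation":{"type":"array","items":{"type":"array","items":{"type":"number"}}},"hand":{"type":"array","items":{"type":"number"}},"force":{"type":"number"}},"required":["twist","translation","hand"]}

```bash
mkdir -p pics
python3 - <<'E'
from cell import ctrl
import cv2,json
s=ctrl.sense();print(s['time_s'],s['position'],s['tool_rot'],s['width'])
for n in('scene','side'):
    i=ctrl.camera_info(n);print(n,i)
    cv2.imwrite(f'pics/{n}.png',ctrl.read_camera(n))
E
```

```text
0.0 [ 250.62256547 -625.99599475  237.41557262] [-1.06646381e-03  9.81927822e-01  1.89252681e-01 -1.93089278e-04] 88.19572579849317
scene {'vfov': 44.76331826700708, 'cx': 316.50655926515753, 'cy': 238.5963290762232, 'R': array([[ 0.71680832,  0.69711468,  0.01472945],
       [ 0.5991295 , -0.60497378, -0.52445264],
       [-0.3566927 ,  0.38475686, -0.85131221]]), 't': array([-473.8673728 , -280.65619947, 1361.13054112])}
side {'vfov': 50.62374218464069, 'cx': 324.2849279782513, 'cy': 238.8056825192023, 'R': array([[-0.69273211, -0.7209719 , -0.01793739],
       [-0.48017365,  0.47963782, -0.73442551],
       [ 0.5381036 , -0.50014707, -0.67845223]]), 't': array([476.35095803, 353.90636557, 513.73874961])}
```

View pics/scene.png

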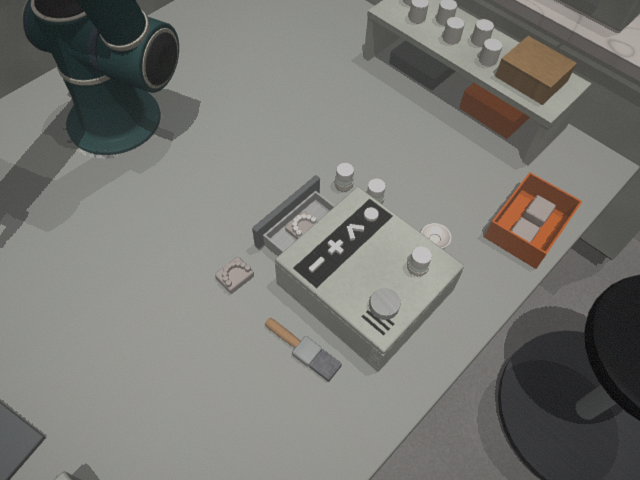

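View pics/side.png

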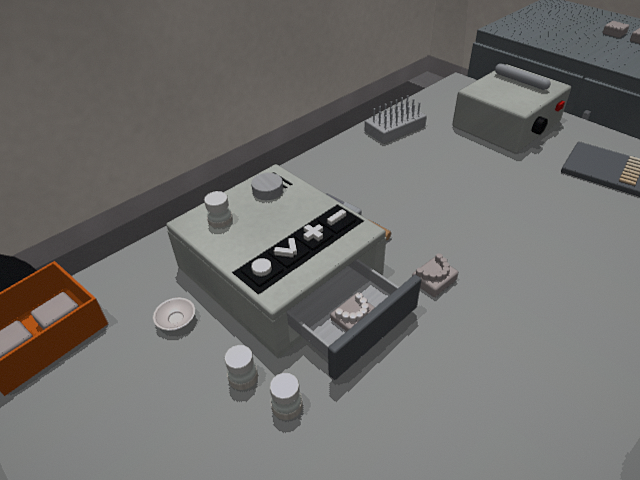

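Both views show the key order from robot's left to right: round, chevron, cross, bar. The round key is at scene pixel (371,214) and side pixel (261,267). The drawer panel spans scene pixels (256,240) to (319,185). Jars stand to the left of the drawer and the cast to its right. I'll enlarge both pictures.

Run:
```python
import cv2
a=cv2.imread('pics/scene.png')[160:320,240:450];cv2.imwrite('pics/sc.png',cv2.resize(a,None,fx=3.75,fy=3.75,interpolation=cv2.INTER_CUBIC))
a=cv2.imread('pics/side.png')[190:390,210:470];cv2.imwrite('pics/sd.png',cv2.resize(a,None,fx=3,fy=3,interpolation=cv2.INTER_CUBIC))
```

```text
(no output)
```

View pics/sc.png

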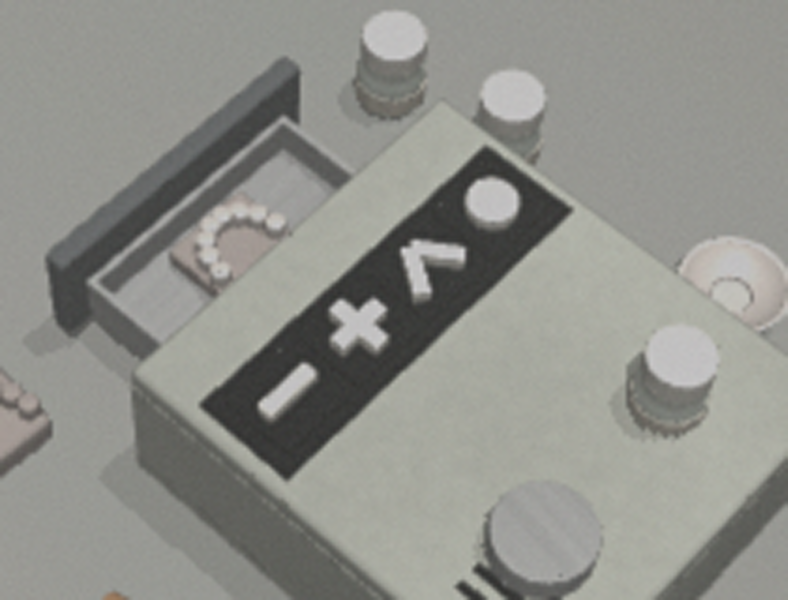

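View pics/sd.png

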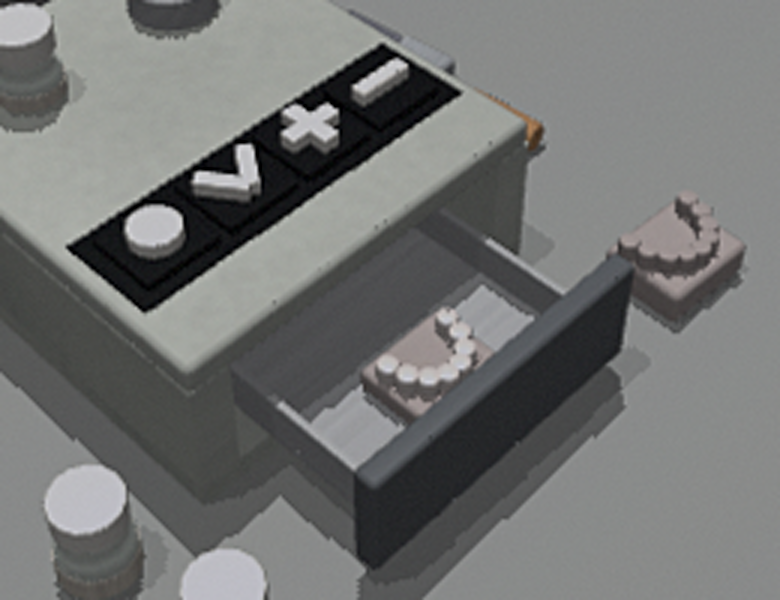

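The enlarged views give the round cap centre at (491,200) and (155,229), and the bar cap at (287,388) and (381,79), in scene-crop and side-crop pixels. The panel's outer top edge runs (284,58)–(48,262) in the scene crop and (358,482)–(632,265) in the side crop.

```bash
cat > h.py <<'E'
import numpy as np
from cell import ctrl
def ray(n,u,v):
    i=ctrl.camera_info(n);f=240/np.tan(np.radians(i['vfov']/2));R=np.array(i['R'])
    return -R.T@i['t'], R.T@np.array([(u-i['cx'])/f,(v-i['cy'])/f,1])
def plane(n,u,v,z):
    c,d=ray(n,u,v);return c+d*(z-c[2])/d[2]
sc=lambda p,z:plane('scene',240+p[0]/3.75-.4,160+p[1]/3.75-.4,z).round(1)
sd=lambda p,z:plane('side',210+p[0]/3-.35,190+p[1]/3-.35,z).round(1)
E
python3 - <<'E'
from h import *
for n,a,b,z in [('round',(491,200),(155,229),114),('cross',(359,323),(310,125),114),('bar',(287,386),(381,79),114),
 ('panL',(284,58),(358,482),78),('panR',(48,262),(632,265),78),('unitL',(443,104),(190,375),100),('unitR',(133,378),(527,125),100),
 ('jarA',(394,36),(224,577),55),('jarB',(512,97),(86,500),55)]:
    print(n,sc(a,z),sd(b,z))
i=ctrl.camera_info('wrist');print(i)
E
```

```text
round [647.  157.6 114. ] [644.1 160.  114. ]
cross [649.1  58.8 114. ] [646.1  60.3 114. ]
bar [648.7   9.4 114. ] [646.2  10.6 114. ]
panL [491.8 168.9  78. ] [496.9 173.1  78. ]
panR [497.9  -9.6  78. ] [493.5  -6.9  78. ]
unitL [583.6 193.4 100. ] [576.1 196.9 100. ]
unitR [587.5 -33.9 100. ] [580.  -27.8 100. ]
jarA [512.4 236.5  55. ] [514.  234.9  55. ]
jarB [587.3 251.   55. ] [585.3 253.2  55. ]
{'vfov': 65.70646984690485, 'cx': 320.34560454511853, 'cy': 235.35149007637935, 'R': array([[ 0.3709982 , -0.92863147, -0.00197928],
       [-0.87926927, -0.35196155,  0.32094955],
       [-0.29874048, -0.11733138, -0.94709423]]), 't': array([-674.82974256,  -43.31626868,  391.25530381])}
```

Call:
{"fn": "jog_arm", "kwargs": {
  "twist": [
    [0,0,-0.046],
    [0,0,-0.046],
    [0,0,-0.046],
    [0,0,-0.046],
    [0,0,-0.046],
    [0,0,-0.046],
    [0,0,-0.046],
    [0,0,-0.046]
  ],
  "translation": [
    [0.024,0.05,0],
    [0.024,0.05,0],
    [0.024,0.05,0],
    [0.024,0.05,0],
    [0.024,0.05,0],
    [0.024,0.05,0],
    [0.024,0.05,0],
    [0.024,0.05,0]
  ],
  "hand": [0,0,0,0,0,0,0,0]
}}

```text
time_s: 1.1
position: [443.1, -224.8, 238.4]
tool_rot: [-0.0, 1.0, 0.006, -0.0]
contact_force: [0.4, -0.3, -0.7]
width: 10.1
finger_force: 0.0
```

Call:
{"fn": "jog_arm", "kwargs": {
  "twist": [
    [0,0,0],
    [0,0,0],
    [0,0,0],
    [0,0,0],
    [0,0,0],
    [0,0,0],
    [0,0,0],
    [0,0,0]
  ],
  "translation": [
    [0,0.044,0],
    [0,0.044,0],
    [0,0.044,0],
    [0,0.044,0],
    [0,0.044,-0.02],
    [0,0.044,-0.03],
    [0,0.044,-0.03],
    [0,0,0]
  ],
  "hand": [0,0,0,0,0,0,0,0]
}}

```text
time_s: 2.1
position: [440.0, 83.3, 155.7]
tool_rot: [0.0, 1.0, 0.009, -0.003]
contact_force: [-0.8, 0.8, 0.7]
width: 0.2
finger_force: 0.0
```

Call:
{"fn": "jog_arm", "kwargs": {
  "twist": [
    [0,0,0],
    [0,0,0],
    [0,0,0],
    [0,0,0],
    [0,0,0],
    [0,0,0],
    [0,0,0],
    [0,0,0]
  ],
  "translation": [
    [0,0,-0.035],
    [0,0,-0.035],
    [0,0,-0.028],
    [0.01,0,0],
    [0.01,0,0],
    [0.01,0,0],
    [0.01,0,0],
    [0.01,0,0]
  ],
  "hand": [0,0,0,0,0,0,0,0]
}}

```text
time_s: 3.1
position: [493.5, 81.4, 61.2]
tool_rot: [-0.0, 1.0, 0.006, -0.0]
contact_force: [-2.6, 0.7, 2.1]
width: 0.8
finger_force: 1.2
```

Call:
{"fn": "jog_arm", "kwargs": {
  "twist": [
    [0,0,0],
    [0,0,0],
    [0,0,0],
    [0,0,0],
    [0,0,0],
    [0,0,0],
    [0,0,0],
    [0,0,0]
  ],
  "translation": [
    [0.006,0,0],
    [0.006,0,0],
    [0.006,0,0],
    [0.006,0,0],
    [0.006,0,0],
    [0.006,0,0],
    [0.006,0,0],
    [0.006,0,0]
  ],
  "hand": [0,0,0,0,0,0,0,0]
}}

```text
time_s: 4.1
position: [541.1, 81.3, 60.5]
tool_rot: [0.0, 1.0, 0.006, -0.0]
contact_force: [-2.5, 1.7, 0.5]
width: 0.4
finger_force: 1.0
```

Pushing shows about 2.5 N. Next I'll approach the stop slowly.

Call:
{"fn": "jog_arm", "kwargs": {
  "twist": [
    [0,0,0],
    [0,0,0],
    [0,0,0],
    [0,0,0],
    [0,0,0],
    [0,0,0],
    [0,0,0],
    [0,0,0]
  ],
  "translation": [
    [0.002,0,0],
    [0.002,0,0],
    [0.002,0,0],
    [0.002,0,0],
    [0.001,0,0],
    [0.001,0,0],
    [0.001,0,0],
    [0.001,0,0]
  ],
  "hand": [0,0,0,0,0,0,0,0]
}}

```text
time_s: 5.1
position: [552.9, 81.4, 60.7]
tool_rot: [-0.0, 1.0, 0.006, -0.0]
contact_force: [-2.1, 1.0, 0.8]
width: 0.6
finger_force: 0.8
```

Call:
{"fn": "jog_arm", "kwargs": {
  "twist": [
    [0,0,0],
    [0,0,0],
    [0,0,0],
    [0,0,0],
    [0,0,0],
    [0,0,0],
    [0,0,0],
    [0,0,0]
  ],
  "translation": [
    [0.001,0,0],
    [0.001,0,0],
    [0.001,0,0],
    [0.001,0,0],
    [0,0,0],
    [0,0,0],
    [0,0,0],
    [0,0,0]
  ],
  "hand": [0,0,0,0,0,0,0,0]
}}

```text
time_s: 6.1
position: [554.9, 81.4, 60.7]
tool_rot: [0.0, 1.0, 0.006, -0.002]
contact_force: [-8.3, 1.7, 5.8]
width: 0.7
finger_force: 4.1
```

Call:
{"fn": "jog_arm", "kwargs": {
  "twist": [
    [0,0,0],
    [0,0,0],
    [0,0,0],
    [0,0,0],
    [0,0,0],
    [0,0,0],
    [0,0,0],
    [0,0,0]
  ],
  "translation": [
    [0.001,0,0],
    [0.001,0,0],
    [0,0,0],
    [0,0,0],
    [-0.001,0,0],
    [-0.001,0,0],
    [-0.001,0,0],
    [0,0,0]
  ],
  "hand": [0,0,0,0,0,0,0,0]
}}

```text
time_s: 7.1
position: [554.9, 81.4, 60.6]
tool_rot: [0.0, 1.0, 0.006, -0.001]
contact_force: [-5.3, 0.3, 2.6]
width: 0.7
finger_force: 2.8
```

Run:
```python
from cell import ctrl
import cv2
s=ctrl.sense();print(s['position'],s['contact_force'])
a=ctrl.read_camera('side')[190:390,210:470];cv2.imwrite('pics/s2.png',cv2.resize(a,None,fx=3,fy=3,interpolation=cv2.INTER_CUBIC))
```

```text
[554.86953628  81.36944995  60.62519717] [-5.33312638  0.31248878  2.55694369]
```

View pics/s2.png

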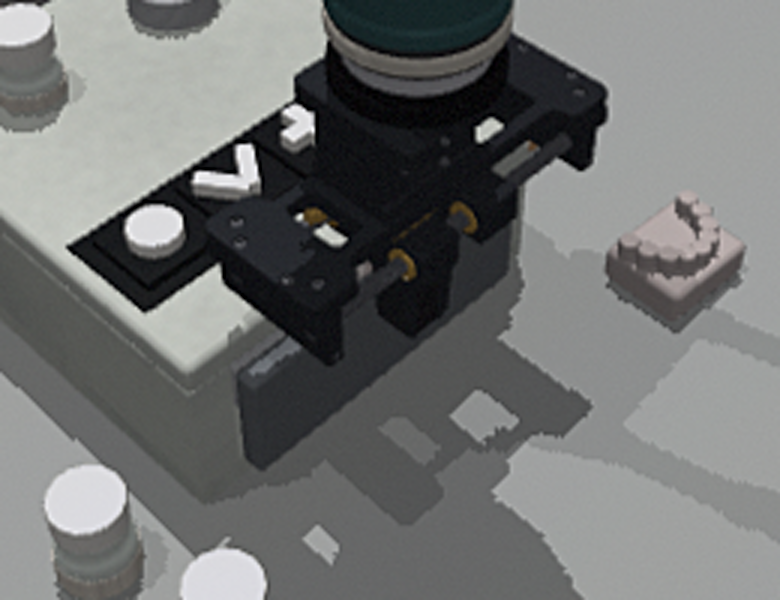

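The drawer is shut: the panel sits against the unit face, and the arm stopped at x=554.9 despite further pushing. I'll back off, rise and go over the round key.

Call:
{"fn": "jog_arm", "kwargs": {
  "twist": [
    [0,0,0],
    [0,0,0],
    [0,0,0],
    [0,0,0],
    [0,0,0],
    [0,0,0],
    [0,0,0],
    [0,0,0]
  ],
  "translation": [
    [-0.03,0,0],
    [0,0,0.04],
    [0,0,0.04],
    [0,0,0.04],
    [0.04,0.025,0],
    [0.04,0.025,0],
    [0.04,0.0275,0],
    [0,0,0]
  ],
  "hand": [0,0,0,0,0,0,0,0]
}}

```text
time_s: 8.15
position: [649.1, 160.4, 180.5]
tool_rot: [-0.0, 1.0, 0.007, 0.002]
contact_force: [0.2, 0.3, -1.0]
width: 0.2
finger_force: 0.0
```

Call:
{"fn": "jog_arm", "kwargs": {
  "twist": [
    [0,0,0],
    [0,0,0],
    [0,0,0],
    [0,0,0],
    [0,0,0],
    [0,0,0],
    [0,0,0],
    [0,0,0]
  ],
  "translation": [
    [0,0,-0.02],
    [0,0,-0.02],
    [0,0,-0.005],
    [0,0,0],
    [0,0,0],
    [0,0,0],
    [0,0,0],
    [0,0,0]
  ],
  "hand": [0,0,0,0,0,0,0,0]
}}

```text
time_s: 9.15
position: [646.0, 158.9, 136.0]
tool_rot: [-0.0, 1.0, 0.006, 0.0]
contact_force: [-0.0, 0.1, 0.0]
width: 0.5
finger_force: 0.0
```

Run:
```python
from cell import ctrl
import cv2
s=ctrl.sense();print(s['position'],s['contact_force'])
a=ctrl.read_camera('side')[190:390,210:470];cv2.imwrite('pics/s3.png',cv2.resize(a,None,fx=3,fy=3,interpolation=cv2.INTER_CUBIC))
```

```text
[646.03588463 158.94036678 136.02926572] [-0.02418741  0.06599727  0.03129844]
```

View pics/s3.png

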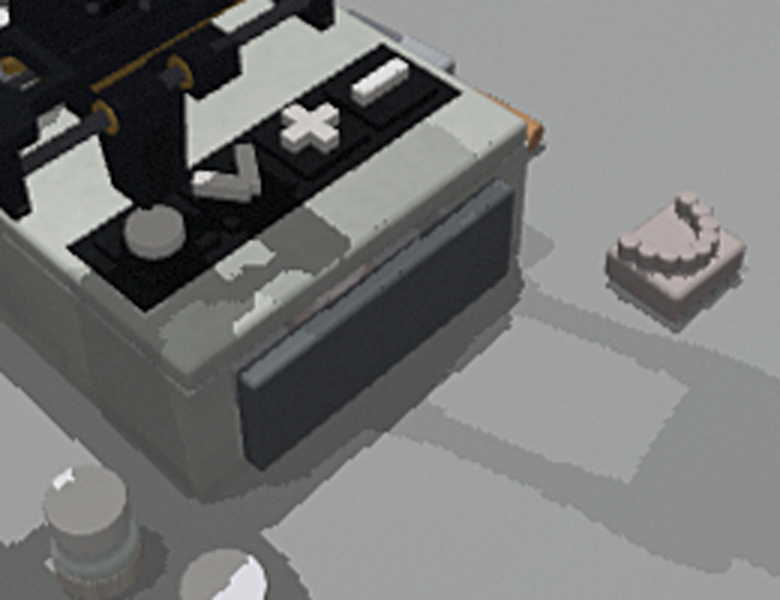

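The drawer is shut and the closed fingertips hang centred above the round key, around (150,200). I'll descend gently.

Call:
{"fn": "jog_arm", "kwargs": {
  "twist": [
    [0,0,0],
    [0,0,0],
    [0,0,0],
    [0,0,0],
    [0,0,0],
    [0,0,0],
    [0,0,0],
    [0,0,0]
  ],
  "translation": [
    [0,0,-0.008],
    [0,0,-0.008],
    [0,0,-0.003],
    [0,0,-0.002],
    [0,0,-0.001],
    [0,0,-0.001],
    [0,0,-0.001],
    [0,0,0]
  ],
  "hand": [0,0,0,0,0,0,0,0]
}}

```text
time_s: 10.2
position: [646.0, 158.9, 112.0]
tool_rot: [-0.0, 1.0, 0.006, 0.0]
contact_force: [-1.4, -0.2, 2.9]
width: 0.2
finger_force: 1.2
```

Call:
{"fn": "jog_arm", "kwargs": {
  "twist": [
    [0,0,0],
    [0,0,0],
    [0,0,0],
    [0,0,0],
    [0,0,0],
    [0,0,0],
    [0,0,0],
    [0,0,0]
  ],
  "translation": [
    [0,0,-0.001],
    [0,0,-0.001],
    [0,0,-0.001],
    [0,0,0],
    [0,0,0],
    [0,0,0],
    [0,0,0],
    [0,0,0]
  ],
  "hand": [0,0,0,0,0,0,0,0]
}}

```text
time_s: 11.2
position: [646.0, 158.9, 109.4]
tool_rot: [-0.0, 1.0, 0.006, 0.0]
contact_force: [-2.7, -0.7, 5.3]
width: -0.1
finger_force: 3.0
```

Call:
{"fn": "jog_arm", "kwargs": {
  "twist": [
    [0,0,0],
    [0,0,0],
    [0,0,0],
    [0,0,0],
    [0,0,0],
    [0,0,0],
    [0,0,0],
    [0,0,0]
  ],
  "translation": [
    [0,0,-0.001],
    [0,0,0],
    [0,0,-0.0005],
    [0,0,0],
    [0,0,0],
    [0,0,0],
    [0,0,0],
    [0,0,0]
  ],
  "hand": [0,0,0,0,0,0,0,0]
}}

```text
time_s: 12.2
position: [646.1, 158.9, 109.3]
tool_rot: [-0.0, 1.0, 0.006, 0.0]
contact_force: [-5.4, -0.3, 11.6]
width: 0.3
finger_force: 5.9
```

The key is at its stop: z holds at 109.3 while the force rises to 11.6 N. I'll lift off.

Call:
{"fn": "jog_arm", "kwargs": {
  "twist": [
    [0,0,0],
    [0,0,0],
    [0,0,0],
    [0,0,0],
    [0,0,0],
    [0,0,0],
    [0,0,0],
    [0,0,0]
  ],
  "translation": [
    [0,0,0.005],
    [0,0,0.01],
    [0,0,0.03],
    [0,0,0.03],
    [0,0,0.02],
    [0,0,0],
    [0,0,0],
    [0,0,0]
  ],
  "hand": [0,0,0,0,0,0,0,0]
}}

```text
time_s: 13.2
position: [644.9, 158.7, 200.3]
tool_rot: [0.0, 1.0, 0.006, -0.001]
contact_force: [-0.7, -0.7, -1.7]
width: 0.5
finger_force: 0.0
```

Run:
```python
from cell import ctrl
import cv2
s=ctrl.sense();print(s['position'],s['contact_force'])
cv2.imwrite('pics/s4.png',ctrl.read_camera('side'))
```

```text
[644.86395581 158.6527142  200.2517493 ] [-0.70383678 -0.65834866 -1.6831844 ]
```

View pics/s4.png

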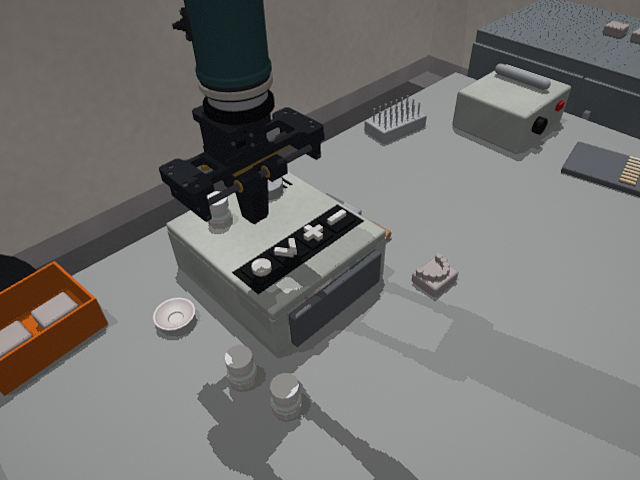

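The drawer is shut, the keys are up (round at (261,267) as before), the loose things have not moved, and the arm is clear. I'm handing in.

```bash
python3 -c "
from cell import ctrl
print(ctrl.close_job())"
```

```text
the job is handed in; nothing more can be done
None
```

The drawer was pushed shut, the round key was pressed to its stop and came back up, and the job was handed in at about 13 s; the other keys and loose things look unmoved in the last picture, but no verdict was returned.

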